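# Load the ferrule reaming jig and slide its bush plate home

### The arm

A 6-joint arm with a two-finger parallel gripper is mounted at the origin on a cart in front of the work surface, level with it; the furniture and walls round the work are solid. World frame = base frame: x ahead of the robot, y to its left, z up, the work surface at z = 0. Lengths are in m, angles in rad, forces in N, time in s.
With the tool pointing down it reaches from about 0.3 to 0.775 m from the base axis. Payload 14.6 kg.
Tool frame: the origin (TCP) lies on the centre line of the jaws, within the pads' length; the fingertips stand 19 mm ahead of it and the grasp point (between the pads) is the TCP; z points along the fingers, y is the line along which they close (so a half turn about z gives the same grasp; the last joint's range is limited). The gripper opens to 94 mm and grips with 3 to 60 N. Pads are 16 mm wide; open, the fingers measure 119 mm over their backs; the gripper's body (75 mm by 177 mm) begins 78 mm behind the grasp point.
Start: joints at [1.218, 0.3, 1.521, -0, 1.321, -0.067], TCP at [0.155, 0.528, 0.224] pointing down, gripper open.
Joint ranges: [-3.03, 3.03], [-0.79, 2.21], [0.23, 2.52], [-1.04, 4.18], [0, 3.07], [-2.55, 2.55]. Speed limits (rad/s): [2.22, 2.22, 2.57, 3.14, 3.14, 3.14].

### API

Orientations are given as [roll, pitch, yaw] about the fixed x, y, z axes, in that order (R = Rz(yaw) Ry(pitch) Rx(roll)).
In Python, from station import get_obs, camera, workorder gives the robot as it stands.
- The arm moves only by the tool play_rows, never from a script. Its argument "motion" is a list that holds one entry, the list of rows, each a list of 7 numbers: the shift along the tool's x, y, z as a fraction of full scale, then the turn, a rotation vector about the tool's x, y, z as a fraction of full scale, then the opening, from -1 (shut) to 1 (fully open). In form: [[[x, y, z, ax, ay, az, grip], ...]]. A call has 1 to 10 rows; each row is the pose to reach, as a shift and turn from the pose commanded when the call began, along the tool's axes at that moment, turning the shorter way round; what a row does not reach only later rows make up. Full scale, the value 1, is 0.25 m for a shift and 2 pi rad for a turn. A row lasts 1/10 s, in which the tool goes at most 50 mm and 8.59 degrees, less where a joint would pass 70% of its speed; a pose out of reach is approached as far as the arm can. A call with a number of a shift or a turn outside -1 to 1 is refused whole. A call with a gripper value outside its range is refused whole. The fingers move at their own pace and stop on an object; "grip_force" is the grip in N (left out, the last holds). Time passes only in rows, so rows that repeat a pose let the fingers close. It gives the time, the measured TCP pose, the force, the opening and the grip force at its end, in the units of the state.
- get_obs(): the state, without advancing time (a new reading comes with each control period).
- camera(name): name is "scene" or "top" or "wrist"; returns a dict with "frame" (400x640x3 uint8, red, green, blue), "z_map" (400x640 float32, m along the optical axis (not along the pixel's ray), 0 where there is no reading), "camera_matrix" (3x3 intrinsics, pixels), "T" (4x4, takes a point from camera to world coordinates); the wrist camera has in their place "T_tool_cam" (4x4, takes a point from camera to tool coordinates, whose origin is the TCP and whose axes are the flange's). Camera axes: x right, y up, looking along -z (the intrinsics and any distortion apply to the point x, -y, -z); pixel columns grow to the right and rows downward; lengths in m; the calibration is good to about 2 mm. The wrist camera is an equidistant fisheye: a pixel r from the principal point sees the ray r / f radians off the axis. A picture is of the moment at which its call begins: read the wrist's pose just before it.
- workorder.hand_in(): hands the job in; it is judged then, once.
The state is a dict: "time_s": time; "qpos": joint angles; "joint_vel": joint speeds; "tau": joint torques, N m; "ee_pos": TCP position; "eef_rot": TCP orientation; "force": force on the tool from outside, world axes, zero at the start; "moment": the same for the moment, N m; "grip_width": finger opening in m; "grip_force": force on a finger pad.
Only numpy, scipy, OpenCV 4.12 (cv2) and the standard library are available. Lean on these libraries where they do the work, as an engineer would, in place of code of your own. Each camera call takes 0.05 s, during which the arm holds its last target. There are 200 camera calls.

### The job

Get the reaming jig ready for boring two club ferrules: stand one loose ferrule in each of its two open nests, seated on the nest floor and the same end up as they stand on the bench. Then slide the bush plate over them until it is fully home against its end stop, and leave it there. Leave the reamer, the club head and the epoxy bottle where they are.

Things in the scene. Friction and masses are not known exactly. Their poses are not given: they have to be found in the camera images.
- reaming_jig: The jig, fixed to the bench: dark steel sub-plate 88 x 250 x 8 mm with a steel bar 44 x 210 mm, its flat top 34 mm above the bench. Origin: centre of the underside; y along the bar, z up. Two round nests, 17 mm wide, 10 mm deep, mouth chamfered 2.5 mm, at y = -75 and -35 mm. Steel end stops, 30 mm high, stand beside the bar at both ends.
- nest_1 (a point): Centre of the floor of the outer nest (near the bar's -y end), 24 mm above the bench. Axes as the jig's.
- nest_2 (a point): Centre of the floor of the inner nest, 40 mm from nest_1 towards +y, 24 mm above the bench. Axes as the jig's.
- bush_plate (a joint): Steel plate sliding along the bar (m): 0 = fully back (jig +y, nests open), 0.110 = fully home towards -y on its end stop, its two drill bushes over the nests. Starts at 0 to 0.022, stays where left (friction 2.5 N). 56 mm wide, 94 long, underside 48 and top 55 mm above the bench, 2 mm clear of a seated ferrule; its -y edge is at jig y = 0.021 minus the joint value.
- knob (a point): Gripping point of the plate's upright black round knob, on its axis 77 mm above the bench; the knob is 25 mm across and reaches from 60 to 91 mm above the bench. It is fixed on the plate and moves with it; at jig y = 0.100 minus the joint value.
- ferrule_a: Loose black ferrule, a slightly tapered plastic cylinder 14 mm across and 22 mm high, standing on the bench to the right of the jig. Origin: centre of its underside, z up along its axis. Seated in a nest it stands 12 mm proud of the bar.
- ferrule_b: A second ferrule, the same as ferrule_a; either ferrule may go in either nest.
- steel_reamer: Bystander: steel hand reamer with a T-handle, 172 x 96 x 15 mm, lying on the bench at the left; origin under its middle, on the bench, x towards the handle.
- iron_head_a: Bystander: grey forged iron club head, 79 x 88 x 11 mm, lying on the bench behind the ferrules; origin at the centre of its underside.
- epoxy_bottle: Bystander: white epoxy bottle with a blue cap, 43 mm wide and 115 mm high, standing at the back left; origin at the centre of its underside.

How it is judged:
On the way:
1. one ferrule stands seated and released in each nest while the bush plate is still back from them (joint under 0.040) (((horizontal distance between ferrule_a and nest_1 below 0.004 m and z of ferrule_a in the frame of nest_1 below 0.003 m and angle between each of ferrule_a, ferrule_b's own z axis and vertical below 0.2 rad and horizontal distance between ferrule_b and nest_2 below 0.004 m and z of ferrule_b in the frame of nest_2 below 0.003 m) or (horizontal distance between ferrule_a and nest_2 below 0.004 m and z of ferrule_a in the frame of nest_2 below 0.003 m and angle between each of ferrule_a, ferrule_b's own z axis and vertical below 0.2 rad and horizontal distance between ferrule_b and nest_1 below 0.004 m and z of ferrule_b in the frame of nest_1 below 0.003 m)) and value of joint bush_plate below 0.04 m and contact force between the fingers and ferrule_a below 0.3 N and contact force between the fingers and ferrule_b below 0.3 N), for 0.2 s.
At the end, for the whole second after the job is handed in: Each nest holds one ferrule, upright within 0.2 rad, its underside within 4 mm of the nest's axis and 3 mm of its floor; the bush plate is within 3 mm of its home stop (joint over 0.107); plate and ferrules are at rest (((horizontal distance between ferrule_a and nest_1 below 0.004 m and z of ferrule_a in the frame of nest_1 below 0.003 m and angle between each of ferrule_a, ferrule_b's own z axis and vertical below 0.2 rad and horizontal distance between ferrule_b and nest_2 below 0.004 m and z of ferrule_b in the frame of nest_2 below 0.003 m) or (horizontal distance between ferrule_a and nest_2 below 0.004 m and z of ferrule_a in the frame of nest_2 below 0.003 m and angle between each of ferrule_a, ferrule_b's own z axis and vertical below 0.2 rad and horizontal distance between ferrule_b and nest_1 below 0.004 m and z of ferrule_b in the frame of nest_1 below 0.003 m)) and value of joint bush_plate above 0.107 m and velocity of joint bush_plate between -0.005 and 0.005 m/s and linear speed of each of ferrule_a, ferrule_b below 0.02 m/s); the robot touches nothing.
It fails at once if the reamer is displaced by more than 30 mm (distance of steel_reamer from where it was at the start of the episode above 0.03 m).
It fails at once if the club head is displaced by more than 30 mm (distance of iron_head_a from where it was at the start of the episode above 0.03 m).
It fails at once if the epoxy bottle is displaced by more than 30 mm (distance of epoxy_bottle from where it was at the start of the episode above 0.03 m).
It also fails if it takes over 51 s, if anything falls off the work surface, if the arm or the gripper's body presses on something with over 40 N, if the wrist force passes 120 N, or if a joint passes its speed limit or range.

## Working session

There is one attempt and no reset: what is moved stays moved. The work goes in short steps, Python scripts to look and compute and a tool call to move; the robot and the scene stay as the last step left them, time stands still between calls to the robot, and variables do not carry over. Pictures are saved under pics/ and viewed, at most 12 in all, crops included, and the job is handed in when it is done.

Besides the shell and the picture viewer there is one more tool, called after "Call:" as name(argument=value, ...), one argument or row to a line, values as JSON. play_rows: Moves the arm, as the interface text tells. Its arguments: {"type":"object","properties":{"motion":{"type":"array"},"grip_force":{"type":"number"}},"required":["motion"]}

```bash
mkdir -p pics
cat > h.py <<'E'
import numpy as np, cv2
from station import get_obs, camera, workorder
def pw(c,u,v,z=None):
    K=c["camera_matrix"];T=c["T"]
    d=np.array([(u-K[0,2])/K[0,0],-(v-K[1,2])/K[1,1],-1.])
    if z is None:
        return T[:3,:3]@(d*c["z_map"][int(v),int(u)])+T[:3,3]
    w=T[:3,:3]@d; s=(z-T[2,3])/w[2]; return T[:3,3]+s*w
E
python3 - <<'E'
from h import *
import pickle
o=get_obs();print({k:np.round(v,3) for k,v in o.items()})
for n in("top","scene"):
    c=camera(n);pickle.dump(c,open(n+".pkl","wb"));cv2.imwrite(f"pics/{n}0.png",c["frame"][:,:,::-1]);print(n,c["camera_matrix"],np.round(c["T"],3))
E
```

```text
{'time_s': np.float64(0.0), 'qpos': array([ 1.218,  0.301,  1.522, -0.   ,  1.321, -0.067]), 'joint_vel': array([ 0.001,  0.   ,  0.001, -0.001,  0.001,  0.   ]), 'tau': array([ 1.0000e-03, -5.3181e+01, -3.5274e+01,  7.1000e-02,  2.5000e-02,
       -0.0000e+00]), 'ee_pos': array([0.155, 0.527, 0.224]), 'eef_rot': array([-3.14 , -0.   ,  2.856]), 'force': array([ 0.368, -0.371, -0.263]), 'moment': array([ 0.017, -0.015,  0.052]), 'grip_force': np.float64(0.0), 'grip_width': np.float64(0.094)}
top [[443.53486048   0.         310.05178153]
 [  0.         443.53486048 201.3275633 ]
 [  0.           0.           1.        ]] [[ 0.012  0.998 -0.059  0.469]
 [-0.999  0.01  -0.034  0.019]
 [-0.033  0.059  0.998  1.036]
 [ 0.     0.     0.     1.   ]]
scene [[381.6437603    0.         314.98044948]
 [  0.         381.6437603  199.92794742]
 [  0.           0.           1.        ]] [[ 0.905  0.19  -0.381  0.201]
 [-0.426  0.404 -0.81  -0.646]
 [-0.     0.895  0.447  0.46 ]
 [ 0.     0.     0.     1.   ]]
```

View pics/top0.png

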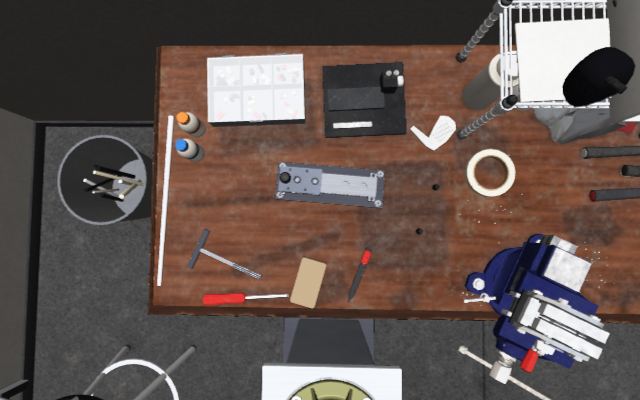

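View pics/scene0.png

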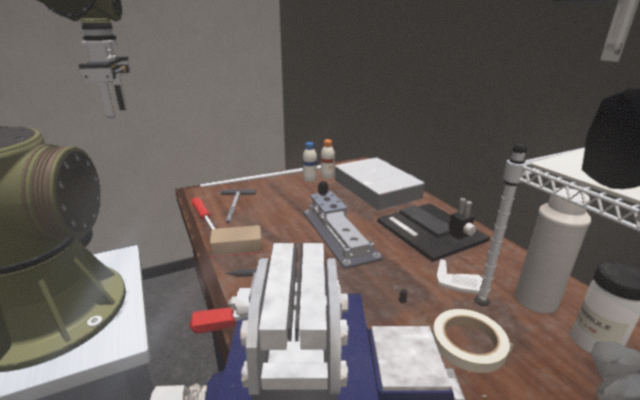

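The top view shows the jig at about (330,185), with the knob at (285,178) and the nests towards (370,187). The ferrules are at (436,187) and (419,231). I'll enlarge that area next.

Run:
```python
from h import *
import pickle
c=pickle.load(open("top.pkl","rb"))
f=c["frame"][150:245,265:450,::-1]
im=cv2.resize(f,None,fx=4.3,fy=4.3,interpolation=cv2.INTER_CUBIC)
cv2.imwrite("pics/crop.png",im)
# ferrules
for (u,v) in((436,187),(419,231)):
    p=c["frame"][v-9:v+10,u-9:u+10].sum(2); zm=c["z_map"][v-9:v+10,u-9:u+10]
    m=p<70; ys,xs=np.nonzero(m); print(m.sum(),xs.mean()+u-9,ys.mean()+v-9, xs.min()+u-9,xs.max()+u-9,ys.min()+v-9,ys.max()+v-9)
    Z=[[pw(c,u+i,v+j)[2] for i in range(-7,8)] for j in range(-7,8)]
    print(np.round(np.array(Z)*1000).astype(int))
```

```text
10 433.9 187.3 433 435 185 189
[[-2  1 -1 -3  0 -4 -3  0 -5 -2  2  1 -3  0  0]
 [ 1  0 -3 -3 -2 -2 -2 -5 -3 -2 -3 -5 -2 -3 -2]
 [-1 -3 -3 -1 -4  0  0 -1 -5  1  0 -2  1  0 -4]
 [-2  0  0 -4  0  0 -4  3  0  1 -2 -1 -3 -3  0]
 [-2 -1 -2  0  0 -3 -3 -3  1  0 -1 -4  0 -1 -5]
 [ 0  2 -4 -5 -1 10 17 19 19 19 20 -3 -2  0  0]
 [ 2 -3 -4  0  9 12 20 22 17 20 17  0  0  1  0]
 [ 1 -2 -1 -4  8 14 21 20 22 23 26 -2  1  1 -1]
 [-1  0 -1 -1  5 13 15 18 22 22 -3 -3 -2  1  0]
 [-3  3 -3 -2 -2  4 10 15 10  0 -1 -1  3 -4 -3]
 [-3  0 -4  2  0  2 -1 -1 -3 -2 -4  1 -2  2 -1]
 [-2 -1  1  0  0 -1 -6  0 -3 -3 -3  2  0 -2 -3]
 [-1 -1 -4 -3 -2 -2  0 -1  3  2  0 -4  2 -2 -1]
 [-3 -1  0  0  0 -3 -2 -2  2  1  2 -1 -3 -3 -3]
 [ 0  1 -3  1  1  0  1 -5  0 -1 -4 -2  0 -1 -5]]
8 417.25 230.75 416 418 229 233
[[  -3   -2   -2 1036   -1   -3   -3   -4    0    0    0   -2   -2    1
     2]
 [  -2   -1   -1   -2    0    1    3   -2    0    1   -2   -2    1   -2
    -2]
 [  -4   -2    0   -4    4    1   -2    1    0   -2   -2   -4   -2   -3
    -4]
 [  -2   -2   -1   -1   -1    2    0   -3    0    0   -2   -1   -3   -3
    
[... 184 characters left out ...]
3    1   10   16   19   20   23   20    1   -5   -3
     3]
 [  -1   -3    0   -1    0   12   18   20   25   20   21   18    0   -2
     4]
 [  -1    0    0    0    1    8   14   22   19   22   19   -1   -3   -2
    -1]
 [   0   -2    1   -3   -1    6    9   19   18   23   -4   -2   -4   -3
     2]
 [   0   -3   -3    1   -3    0   -2   -1    0    0   -3   -3   -2   -2
     2]
 [   0   -2   -3   -1    2    1   -4   -3   -4   -5   -2   -2    2   -3
    -1]
 [  -3    3    0    1   -1    0   -3   -1   -2   -1   -3   -1   -3   -4
    -1]
 [  -1    0    0   -3   -6    1   -2   -2   -1   -1   -2   -2    0    1
    -1]
 [  -2   -2    3    1   -2   -1   -1   -4   -2   -4   -3    3   -1   -2
     2]]
```

View pics/crop.png

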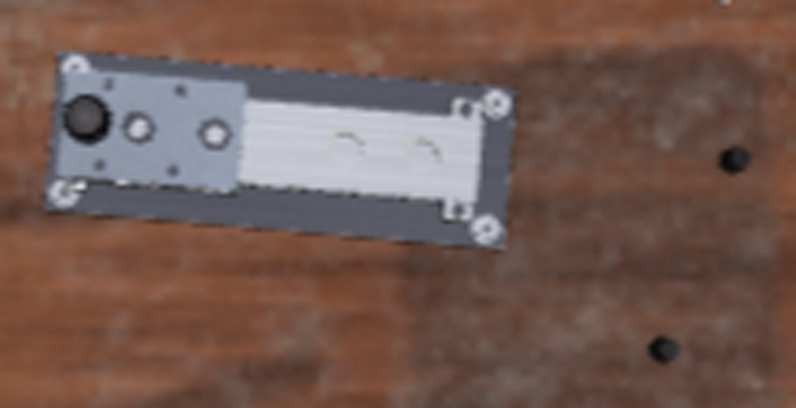

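The crop shows the sub-plate corners at (60,53), (515,90), (503,248) and (45,211), the nests near (348,145) and (426,152), the knob at (86,119), and the ferrules at (735,159) and (663,349).

```bash
cat >> h.py <<'E'
def full(cu,cv,s=4.3,u0=265,v0=150): return (cu+.5)/s-.5+u0,(cv+.5)/s-.5+v0
E
python3 - <<'E'
from h import *
import pickle
c=pickle.load(open("top.pkl","rb"))
P=np.array([pw(c,*full(*q),z=.008)[:2] for q in((60,53),(515,90),(503,248),(45,211))])
print("corners",P.round(4),"ctr",P.mean(0).round(4),[np.linalg.norm(P[i]-P[(i+1)%4]).round(4) for i in range(4)])
d=(P[0]+P[3]-P[1]-P[2]);d/=np.linalg.norm(d);th=np.arctan2(d[1],d[0])-np.pi/2;print("yaw",th)
C=P.mean(0)
for y in(-.075,-.035): print("nest",(C+d*y).round(4))
for q,z in(((426,152),.034),((348,145),.034),((86,119),.091),((243,88),.055),((238,193),.055)):
    w=pw(c,*full(*q),z=z)[:2]-C; print("jig y",(w@d).round(4),"x",(w@[d[1],-d[0]]).round(4))
for (u,v) in((436,187),(419,231)):
    pts=np.array([pw(c,u+i,v+j) for i in range(-7,8) for j in range(-7,8)]);m=(pts[:,2]>.014)&(pts[:,2]<.04)
    print("ferr",m.sum(),pts[m].mean(0).round(4), ((pts[m].max(0)+pts[m].min(0))/2).round(4))
w=camera("wrist");print(w["camera_matrix"],w["T_tool_cam"].round(4))
E
```

```text
corners [[ 0.6212  0.1284]
 [ 0.6028 -0.1181]
 [ 0.5173 -0.1119]
 [ 0.5349  0.1352]] ctr [0.5691 0.0084] [np.float64(0.2473), np.float64(0.0856), np.float64(0.2477), np.float64(0.0866)]
yaw -0.07284834561175146
nest [ 0.5636 -0.0664]
nest [ 0.5665 -0.0265]
jig y -0.0766 x 0.0028
jig y -0.0355 x 0.0031
jig y 0.0979 x -0.0004
jig y 0.0217 x 0.0261
jig y 0.0198 x -0.0284
ferr 21 [ 0.5654 -0.2354  0.0195] [ 0.5647 -0.2359  0.02  ]
ferr 22 [ 0.4641 -0.1976  0.0197] [ 0.4638 -0.1986  0.0198]
[[309.70691629   0.         319.48543427]
 [  0.         309.70691629 197.68231665]
 [  0.           0.           1.        ]] [[-1.000e-04  9.727e-01  2.319e-01  6.770e-02]
 [ 1.000e+00 -1.000e-04  1.000e-03  6.000e-04]
 [ 1.000e-03  2.319e-01 -9.727e-01 -1.609e-01]
 [ 0.000e+00  0.000e+00  0.000e+00  1.000e+00]]
```

Every check agrees with the given sizes: the sub-plate measures 248 x 86 mm, the nests are at -76.6 and -35.5 mm, the plate is near 0, and the ferrule tops are about 20 mm high. I'll move in, turning to yaw 1.498 so that the jaws close across the bar.

Call:
play_rows(
  motion=[
    [[-0.93,-1,0,0,0,0.216,1],[-0.93,-1,0,0,0,0.216,1],[-0.93,-1,0,0,0,0.216,1],[-0.93,-1,0,0,0,0.216,1],[-0.93,-1,0,0,0,0.216,1],[-0.93,-1,0,0,0,0.216,1],[-0.93,-1,0,0,0,0.216,1],[-0.93,-1,0,0,0,0.216,1],[-0.93,-1,0,0,0,0.216,1],[-0.93,-1,0,0,0,0.216,1]],
  ],
)

```text
time_s: 1.15
ee_pos: [0.3077, 0.222, 0.2244]
eef_rot: [-3.142, 0.0, 1.495]
force: [-0.8, 0.4, 0.9]
grip_width: 0.0939
grip_force: 0.0
```

```bash
cat >> h.py <<'E'
from scipy.spatial.transform import Rotation as Rt
def Rtool(o): return Rt.from_euler("xyz",o["eef_rot"])
def go(o,p,yaw=1.498):
    R=Rtool(o); s=R.inv().apply(np.array(p)-o["ee_pos"])/.25
    r=(R.inv()*Rt.from_euler("xyz",[np.pi,0,yaw])).as_rotvec()/(2*np.pi)
    return np.r_[s,r].round(4)
E
python3 -c "
from h import *
o=get_obs();print(o['time_s'],o['ee_pos'],o['eef_rot'],go(o,[.515,-.18,.2]))"
```

```text
1.15 [0.30774521 0.22197984 0.22442228] [-3.14153284e+00  2.13914918e-05  1.49505435e+00] [-1.5406e+00  9.4830e-01  9.7700e-02 -0.0000e+00  0.0000e+00 -5.0000e-04]
```

Call:
play_rows(
  motion=[
    [[-0.77,0.47,0.05,0,0,0,1],[-0.77,0.47,0.05,0,0,0,1],[-0.77,0.47,0.05,0,0,0,1],[-0.77,0.47,0.05,0,0,0,1],[-0.77,0.47,0.05,0,0,0,1]],
  ],
)

```text
time_s: 1.65
ee_pos: [0.4118, 0.0192, 0.2117]
eef_rot: [-3.141, 0.0, 1.502]
force: [-0.7, 0.7, -0.4]
grip_width: 0.0941
grip_force: 0.0
```

Call:
play_rows(
  motion=[
    [[-0.77,0.478,0.048,0,0,0,-0.2],[-0.77,0.478,0.048,0,0,0,-0.2],[-0.77,0.478,0.048,0,0,0,-0.2],[-0.77,0.478,0.048,0,0,0,-0.2],[-0.77,0.478,0.048,0,0,0,-0.2],[-0.77,0.478,0.048,0,0,0,-0.2],[-0.77,0.478,0.048,0,0,0,-0.2]],
  ],
)

```text
time_s: 2.35
ee_pos: [0.5161, -0.1785, 0.1994]
eef_rot: [-3.14, -0.0, 1.502]
force: [-0.9, 0.2, 0.5]
grip_width: 0.0412
grip_force: 0.0
```

```bash
cat >> h.py <<'E'
def wpw(c,o,u,v,z):
    K=c["camera_matrix"]; a=np.array([u-K[0,2],v-K[1,2]]); r=np.hypot(*a); t=r/K[0,0]
    d=np.array([np.sin(t)*a[0]/r,-np.sin(t)*a[1]/r,-np.cos(t)])
    M=c["T_tool_cam"]; R=Rtool(o).as_matrix(); w=R@M[:3,:3]@d; p=R@M[:3,3]+o["ee_pos"]
    return p+w*(z-p[2])/w[2]
E
python3 - <<'E'
from h import *
import pickle
o=get_obs();c=camera("wrist");pickle.dump((c,o),open("w1.pkl","wb"));print(o["time_s"],o["ee_pos"],o["eef_rot"])
cv2.imwrite("pics/w1.png",c["frame"][:,:,::-1])
E
```

```text
2.35 [ 0.51608408 -0.17846202  0.19938759] [-3.14045530e+00 -4.92935369e-04  1.50151447e+00]
```

View pics/w1.png

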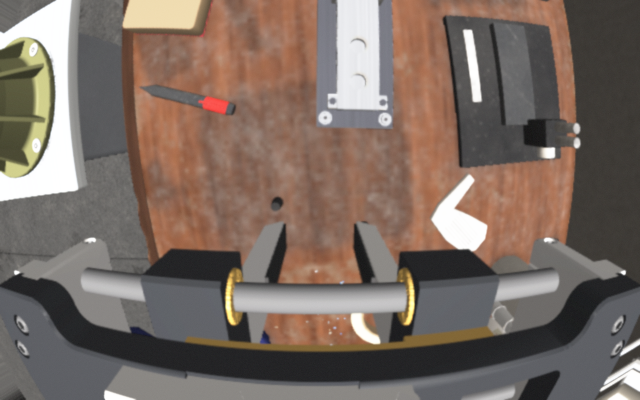

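The wrist view shows ferrule B at (277,203) and the nest mouths at about (358,45) and (358,82). The other ferrule is behind the right finger, near (362,226). I'll crop to read these more closely.

Run:
```python
from h import *
import pickle
c,o=pickle.load(open("w1.pkl","rb"))
f=c["frame"][:,:,::-1]
a=cv2.resize(f[25:125,310:400],None,fx=5,fy=5,interpolation=cv2.INTER_CUBIC)
b=cv2.resize(f[185:235,260:305],None,fx=6,fy=6,interpolation=cv2.INTER_CUBIC)
im=np.zeros((500,730,3),np.uint8);im[:,:450]=a;im[:300,455:725]=b
cv2.imwrite("pics/w1c.png",im)
```

```text
(no output)
```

View pics/w1c.png

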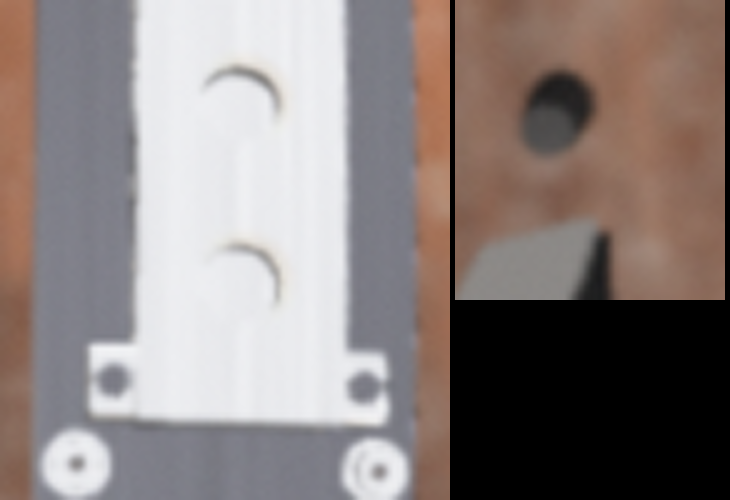

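In the crop the nests centre at (241,106) and (240,283), and the bar edges confirm that centreline. The top face of ferrule B is at (551,128).

Run:
```python
from h import *
import pickle
c,o=pickle.load(open("w1.pkl","rb"))
for n,q,z in(("n2",full(241,106,5,310,25),.033),("n1",full(240,283,5,310,25),.033),("end",full(240,421,5,310,25),.034),("stopL",full(76,463,5,310,25),.008),("stopR",full(376,469,5,310,25),.008),("fb",full(551-455,128,6,260,185),.022)):
    print(n,wpw(c,o,*q,z).round(4))
print(go(o,[.4640,-.1985,.09]))
```

```text
n2 [ 0.5661 -0.0275  0.033 ]
n1 [ 0.5629 -0.0666  0.033 ]
end [ 0.5608 -0.0962  0.034 ]
stopL [ 0.5264 -0.1025  0.008 ]
stopR [ 0.5948 -0.1073  0.008 ]
fb [ 0.4637 -0.1978  0.022 ]
[-9.460e-02 -2.018e-01  4.377e-01 -2.000e-04 -1.000e-04  6.000e-04]
```

Call:
play_rows(
  motion=[
    [[-0.093,-0.203,0.4,0,0,0,-0.2],[-0.093,-0.203,0.4,0,0,0,-0.2],[-0.093,-0.203,0.4,0,0,0,-0.2],[-0.093,-0.203,0.5,0,0,0,-0.2],[-0.093,-0.203,0.58,0,0,0,-0.2],[-0.093,-0.203,0.64,0,0,0,-0.2],[-0.093,-0.203,0.668,0,0,0,-0.2],[-0.093,-0.203,0.668,0,0,0,-0.2],[-0.093,-0.203,0.668,0,0,0,-0.2]],
  ],
)

```text
time_s: 3.3
ee_pos: [0.4644, -0.1981, 0.0338]
eef_rot: [3.141, 0.0, 1.5]
force: [-0.2, 0.4, 0.3]
grip_width: 0.0377
grip_force: 0.0
```

Call:
play_rows(
  motion=[
    [[0,0,0,0,0,0,-0.5],[0,0,0,0,0,0,-0.7],[0,0,0,0,0,0,-1],[0,0,0,0,0,0,-1],[0,0,0,0,0,0,-1],[0,0,0,0,0,0,-1],[0,0,0,0,0,0,-1]],
  ],
  grip_force=12,
)

```text
time_s: 4.0
ee_pos: [0.464, -0.1984, 0.0331]
eef_rot: [3.141, 0.0, 1.499]
force: [-0.0, -0.8, 2.1]
grip_width: 0.0101
grip_force: 12.0
```

Call:
play_rows(
  motion=[
    [[0,0,-0.1,0,0,0,-1],[0,0,-0.25,0,0,0,-1],[0,0,-0.35,0,0,0,-1],[0,0,-0.35,0,0,0,-1],[0,0,-0.35,0,0,0,-1]],
  ],
)

```text
time_s: 4.5
ee_pos: [0.4639, -0.1983, 0.1203]
eef_rot: [3.141, 0.0, 1.499]
force: [0.7, -0.2, -0.0]
grip_width: 0.0106
grip_force: 11.9
```

Run:
```python
from h import *
import pickle
o=get_obs();c=camera("wrist");print(o["ee_pos"],o["eef_rot"],o["grip_width"],o["grip_force"])
cv2.imwrite("pics/w2.png",cv2.resize(c["frame"][150:300,220:420,::-1],None,fx=4,fy=4,interpolation=cv2.INTER_CUBIC))
print(go(o,[.5632,-.0665,.116]),go(o,[.566,-.027,.116]))
```

```text
[ 0.46388775 -0.1983136   0.12027255] [3.14133622e+00 1.29746680e-04 1.49864270e+00] 0.010604564674026894 11.91837649414083
[5.545e-01 3.582e-01 1.710e-02 0.000e+00 0.000e+00 1.000e-04] [7.129e-01 3.580e-01 1.710e-02 0.000e+00 0.000e+00 1.000e-04]
```

View pics/w2.png

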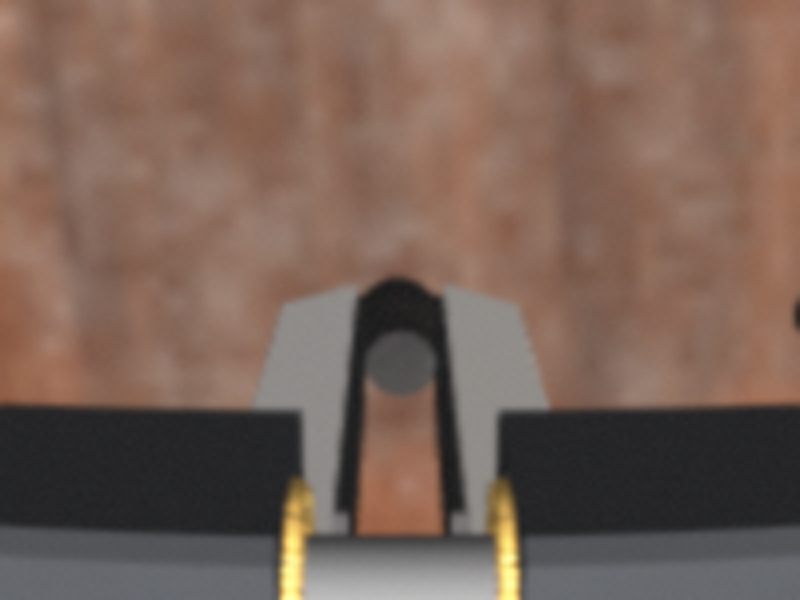

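Ferrule B is held upright and centred, with its grey top at (400,362) between the pads. It goes to nest 2.

Call:
play_rows(
  motion=[
    [[0.713,0.358,0,0,0,0,-1],[0.713,0.358,0,0,0,0,-1],[0.713,0.358,0,0,0,0,-1],[0.713,0.358,0,0,0,0,-1],[0.713,0.358,0,0,0,0,-1],[0.713,0.358,0,0,0,0,-1],[0.713,0.358,0,0,0,0,-1]],
  ],
)

```text
time_s: 5.25
ee_pos: [0.5653, -0.0278, 0.1195]
eef_rot: [-3.14, 0.0, 1.498]
force: [0.5, -0.8, 0.9]
grip_width: 0.0106
grip_force: 11.9
```

Call:
play_rows(
  motion=[
    [[0,0,0.06,0,0,0,-1],[0,0,0.12,0,0,0,-1],[0,0,0.16,0,0,0,-1],[0,0,0.18,0,0,0,-1],[0,0,0.2,0,0,0,-1],[0,0,0.22,0,0,0,-1],[0,0,0.235,0,0,0,-1],[0,0,0.246,0,0,0,-1],[0,0,0.246,0,0,0,-1]],
  ],
)

```text
time_s: 6.15
ee_pos: [0.566, -0.027, 0.0587]
eef_rot: [-3.141, -0.0, 1.499]
force: [-0.5, 0.5, -0.5]
grip_width: 0.0104
grip_force: 11.9
```

Position is good and there is no contact force, so I'll lower the last 1.5 mm and release.

Call:
play_rows(
  motion=[
    [[0,0,0.006,0,0,0,-1],[0,0,0.008,0,0,0,-1],[0,0,0.008,0,0,0,-0.6],[0,0,0.008,0,0,0,-0.3],[0,0,0.008,0,0,0,-0.2],[0,0,0.008,0,0,0,-0.2],[0,0,0.008,0,0,0,-0.2]],
  ],
)

```text
time_s: 6.85
ee_pos: [0.5661, -0.027, 0.0569]
eef_rot: [-3.142, -0.0, 1.499]
force: [0.2, 0.5, -0.3]
grip_width: 0.0374
grip_force: 0.0
```

Call:
play_rows(
  motion=[
    [[0,0,-0.06,0,0,0,-0.2],[0,0,-0.2,0,0,0,-0.2],[0,0,-0.35,0,0,0,-0.2],[0,0,-0.35,0,0,0,-0.2],[0,0,-0.35,0,0,0,-0.2]],
  ],
)

```text
time_s: 7.35
ee_pos: [0.5664, -0.027, 0.1457]
eef_rot: [3.139, 0.0, 1.499]
force: [-1.1, -0.3, -0.2]
grip_width: 0.0379
grip_force: 0.0
```

Run:
```python
from h import *
import pickle
o=get_obs();c=camera("wrist");print(o["time_s"],o["ee_pos"],o["eef_rot"],o["grip_width"])
cv2.imwrite("pics/w3.png",c["frame"][:,:,::-1])
pickle.dump((c,o),open("w3.pkl","wb"))
print(go(o,[.5650,-.2355,.12]))
```

```text
7.35 [ 0.56636713 -0.02702792  0.14574727] [3.13945921e+00 8.93264794e-05 1.49867220e+00] 0.037857509829092584
[-8.321e-01  5.440e-02  1.032e-01  3.000e-04  0.000e+00  1.000e-04]
```

View pics/w3.png

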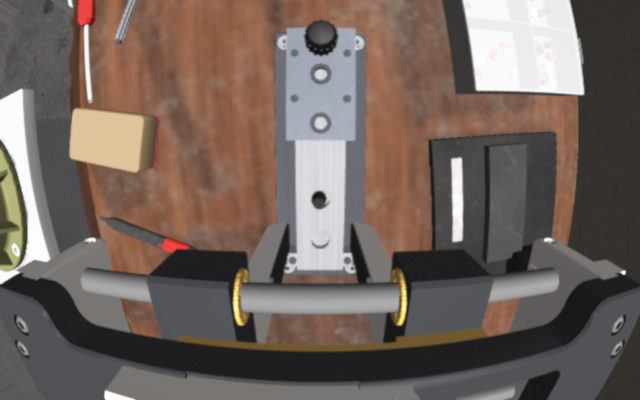

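Ferrule B stands in nest 2 at (319,199), and the plate is still back, with its knob at (320,38). Next is ferrule A.

Call:
play_rows(
  motion=[
    [[-0.832,0.054,0.1,0,0,0,-0.2],[-0.832,0.054,0.1,0,0,0,-0.2],[-0.832,0.054,0.1,0,0,0,-0.2],[-0.832,0.054,0.1,0,0,0,-0.2],[-0.832,0.054,0.1,0,0,0,-0.2],[-0.832,0.054,0.1,0,0,0,-0.2],[-0.832,0.054,0.1,0,0,0,-0.2],[-0.832,0.054,0.1,0,0,0,-0.2]],
  ],
)

```text
time_s: 8.2
ee_pos: [0.5648, -0.2338, 0.1195]
eef_rot: [-3.141, -0.0, 1.5]
force: [-0.2, 0.5, -0.3]
grip_width: 0.0376
grip_force: 0.0
```

Run:
```python
from h import *
import pickle
c,o=pickle.load(open("w3.pkl","rb"))
print("knob",wpw(c,o,320.5,36,.091),"f2 top",wpw(c,o,319,202,.046))
o=get_obs();c=camera("wrist");print(o["time_s"],o["ee_pos"],o["eef_rot"],o["grip_width"])
cv2.imwrite("pics/w4.png",cv2.resize(c["frame"][150:300,220:420,::-1],None,fx=4,fy=4,interpolation=cv2.INTER_CUBIC))
pickle.dump((c,o),open("w4.pkl","wb"))
print(go(o,[.5652,-.2355,.0325]))
```

```text
knob [0.57589802 0.10390523 0.091     ] f2 top [ 0.56549271 -0.02560006  0.046     ]
8.2 [ 0.56479923 -0.23382576  0.11948191] [-3.14137332e+00 -2.38356028e-04  1.50037160e+00] 0.03755245068239662
[-0.0067  0.0021  0.3479 -0.     -0.      0.0004]
```

View pics/w4.png

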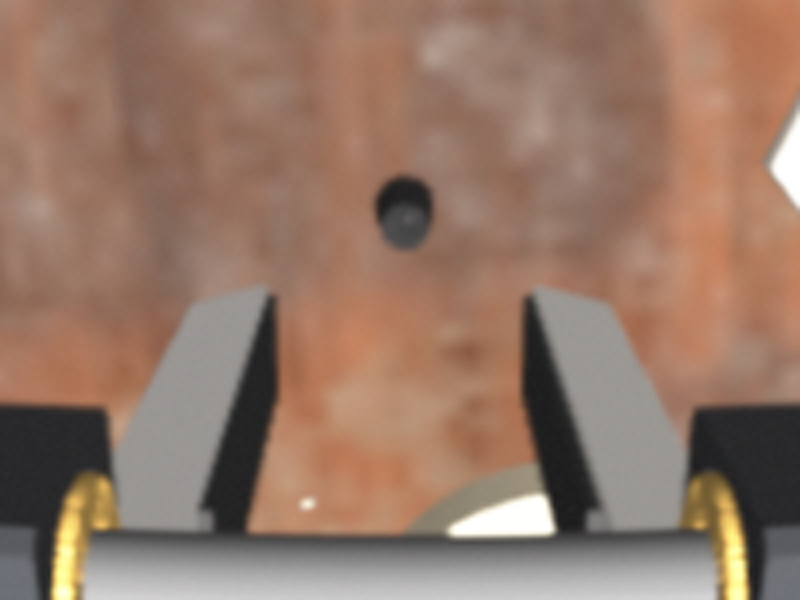

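The top face of ferrule A is at crop (406,227), between the fingers.

Run:
```python
from h import *
import pickle
c,o=pickle.load(open("w4.pkl","rb"))
p=wpw(c,o,*full(406,227,4,220,150),.022);print(p); o=get_obs();print(o["ee_pos"],go(o,[p[0],p[1],.0325]))
```

```text
[ 0.56528924 -0.23579493  0.022     ]
[ 0.56486556 -0.23389907  0.1196239 ] [-0.0075  0.0022  0.3485  0.     -0.      0.0004]
```

Call:
play_rows(
  motion=[
    [[-0.004,0.002,0.1,0,0,0,-0.2],[-0.004,0.002,0.2,0,0,0,-0.2],[-0.004,0.002,0.28,0,0,0,-0.2],[-0.004,0.002,0.33,0,0,0,-0.2],[-0.004,0.002,0.35,0,0,0,-0.2],[-0.004,0.002,0.35,0,0,0,-0.2],[-0.004,0.002,0.35,0,0,0,-0.5],[-0.004,0.002,0.35,0,0,0,-0.7],[-0.004,0.002,0.35,0,0,0,-1],[-0.004,0.002,0.35,0,0,0,-1]],
  ],
)

```text
time_s: 9.25
ee_pos: [0.5652, -0.2366, 0.0324]
eef_rot: [3.141, 0.0, 1.499]
force: [-0.1, 0.1, 1.6]
grip_width: 0.0102
grip_force: 12.1
```

Call:
play_rows(
  motion=[
    [[0,0,0,0,0,0,-1],[0,0,0,0,0,0,-1],[0,0,0,0,0,0,-1]],
  ],
)

```text
time_s: 9.55
ee_pos: [0.5652, -0.2366, 0.0323]
eef_rot: [3.141, 0.0, 1.499]
force: [-0.5, -0.4, 5.1]
grip_width: 0.0106
grip_force: 12.2
```

Call:
play_rows(
  motion=[
    [[0,0,-0.1,0,0,0,-1],[0,0,-0.25,0,0,0,-1],[0,0,-0.35,0,0,0,-1],[0,0,-0.35,0,0,0,-1],[0,0,-0.35,0,0,0,-1]],
  ],
)

```text
time_s: 10.05
ee_pos: [0.5648, -0.2364, 0.1191]
eef_rot: [-3.141, -0.0, 1.499]
force: [0.3, 0.1, -1.4]
grip_width: 0.0109
grip_force: 11.9
```

```bash
python3 -c "
from h import *
o=get_obs();print(o['ee_pos'],o['eef_rot'],o['grip_width'],go(o,[.5632,-.0667,.12]))"
```

```text
[ 0.56481476 -0.23638868  0.11911234] [-3.14146501e+00 -3.17372712e-05  1.49864485e+00] 0.010919592071776481 [ 6.765e-01 -5.540e-02 -3.500e-03 -0.000e+00 -0.000e+00  1.000e-04]
```

Call:
play_rows(
  motion=[
    [[0.674,-0.055,0,0,0,0,-1],[0.674,-0.055,0,0,0,0,-1],[0.674,-0.055,0,0,0,0,-1],[0.674,-0.055,0,0,0,0,-1],[0.674,-0.055,0,0,0,0,-1],[0.674,-0.055,0,0,0,0,-1],[0.674,-0.055,0,0,0,0,-1]],
  ],
)

```text
time_s: 10.75
ee_pos: [0.5632, -0.0686, 0.1187]
eef_rot: [-3.141, 0.0, 1.497]
force: [0.2, -0.3, -0.0]
grip_width: 0.0104
grip_force: 11.9
```

Call:
play_rows(
  motion=[
    [[0,0,0.06,0,0,0,-1],[0,0,0.12,0,0,0,-1],[0,0,0.16,0,0,0,-1],[0,0,0.18,0,0,0,-1],[0,0,0.2,0,0,0,-1],[0,0,0.22,0,0,0,-1],[0,0,0.235,0,0,0,-1],[0,0,0.244,0,0,0,-1],[0,0,0.244,0,0,0,-1]],
  ],
)

```text
time_s: 11.65
ee_pos: [0.5634, -0.0674, 0.0583]
eef_rot: [-3.141, -0.0, 1.499]
force: [0.2, 0.0, 0.0]
grip_width: 0.0104
grip_force: 11.9
```

Call:
play_rows(
  motion=[
    [[0,0,0.006,0,0,0,-1],[0,0,0.008,0,0,0,-1],[0,0,0.008,0,0,0,-0.6],[0,0,0.008,0,0,0,-0.3],[0,0,0.008,0,0,0,-0.2],[0,0,0.008,0,0,0,-0.2],[0,0,0.008,0,0,0,-0.2]],
  ],
)

```text
time_s: 12.35
ee_pos: [0.5634, -0.0674, 0.0565]
eef_rot: [3.142, 0.0, 1.499]
force: [-0.6, 0.2, -0.0]
grip_width: 0.0372
grip_force: 0.0
```

Call:
play_rows(
  motion=[
    [[0,0,-0.06,0,0,0,-0.2],[0,0,-0.2,0,0,0,-0.2],[0,0,-0.35,0,0,0,-0.2],[-0.1,0,-0.35,0,0,0,-0.2],[-0.1,0,-0.35,0,0,0,-0.2],[-0.1,0,-0.35,0,0,0,0],[-0.1,0,-0.35,0,0,0,0]],
  ],
)

```text
time_s: 13.05
ee_pos: [0.5614, -0.0919, 0.1438]
eef_rot: [-3.141, -0.0, 1.499]
force: [-0.6, 0.3, -0.2]
grip_width: 0.047
grip_force: 0.0
```

Run:
```python
from h import *
import pickle
o=get_obs();c=camera("wrist");print(o["time_s"],o["ee_pos"],o["eef_rot"],o["grip_width"])
cv2.imwrite("pics/w5.png",cv2.resize(c["frame"][10:260,220:420,::-1],None,fx=2.4,fy=2.4,interpolation=cv2.INTER_CUBIC))
pickle.dump((c,o),open("w5.pkl","wb"))
t=camera("top")
f=[pw(t,u,v) for u in range(335,372) for v in range(175,195)]; f=np.array([p for p in f if .038<p[2]<.06 and p[1]<0]); print(f.round(4))
print(go(o,[.5763,.1062,.13]))
```

```text
13.05 [ 0.56143496 -0.09185743  0.14380566] [-3.14087491e+00 -2.04710830e-04  1.49876615e+00] 0.04697690477492996
[[ 0.572  -0.0032  0.0381]
 [ 0.572  -0.0077  0.0384]
 [ 0.5694 -0.0233  0.0436]
 [ 0.5671 -0.0233  0.0442]
 [ 0.5646 -0.0232  0.0464]
 [ 0.5626 -0.0234  0.0433]
 [ 0.5691 -0.0254  0.0466]
 [ 0.5667 -0.0254  0.0478]
 [ 0.5645 -0.0254  0.0478]
 [ 0.5628 -0.0257  0.0419]
 [ 0.5605 -0.0257  0.0418]
 [ 0.5693 -0.0277  0.0444]
 [ 0.567  -0.0277  0.045 ]
 [ 0.5647 -0.0277  0.0453]
 [ 0.5623 -0.0277  0.0472]
 [ 0.5604 -0.0279  0.0435]
 [ 0.5691 -0.0299  0.0469]
 [ 0.5669 -0.0299  0.046 ]
 [ 0.5647 -0.03    0.0455]
 [ 0.5625 -0.03    0.0448]
 [ 0.5607 -0.0302  0.0406]
 [ 0.5673 -0.0323  0.0428]
 [ 0.5647 -0.0321  0.0465]
 [ 0.5631 -0.0325  0.0394]]
[ 7.944e-01  2.300e-03  5.540e-02 -1.000e-04 -0.000e+00  1.000e-04]
```

View pics/w5.png

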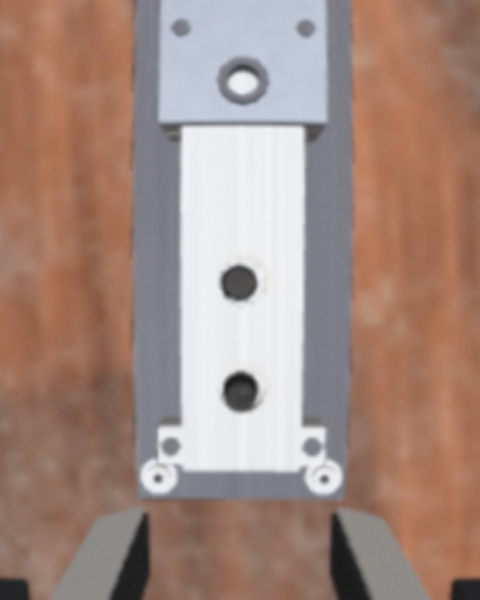

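Both ferrules are upright and seated at crop (238,283) and (240,391). The top of ferrule B measures about 46 mm, and the plate is back. Now the knob.

Call:
play_rows(
  motion=[
    [[0.79,0.003,0.02,0,0,0,0.2],[0.79,0.003,0.02,0,0,0,0.2],[0.79,0.003,0.02,0,0,0,0.2],[0.79,0.003,0.02,0,0,0,0.2],[0.79,0.003,0.02,0,0,0,0.2],[0.79,0.003,0.02,0,0,0,0.2],[0.79,0.003,0.02,0,0,0,0.2],[0.79,0.003,0.02,0,0,0,0.2]],
  ],
)

```text
time_s: 13.95
ee_pos: [0.5766, 0.1034, 0.1389]
eef_rot: [-3.141, 0.0, 1.497]
force: [-0.0, -0.2, -0.2]
grip_width: 0.0566
grip_force: 0.0
```

Run:
```python
from h import *
o=get_obs();c=camera("wrist");print(o["time_s"],o["ee_pos"],o["eef_rot"],o["grip_width"])
f=c["frame"][:,:,::-1]
cv2.imwrite("pics/w6.png",cv2.resize(f[130:280,220:420],None,fx=4,fy=4,interpolation=cv2.INTER_CUBIC))
import pickle;pickle.dump((c,o),open("w6.pkl","wb"))
print(go(o,[.576,.105,.078]))
```

```text
13.95 [0.57664542 0.10341214 0.13894033] [-3.14144841e+00  1.26900165e-04  1.49710909e+00] 0.05657844971041164
[ 6.200e-03 -3.000e-03  2.438e-01 -0.000e+00  0.000e+00 -1.000e-04]
```

View pics/w6.png

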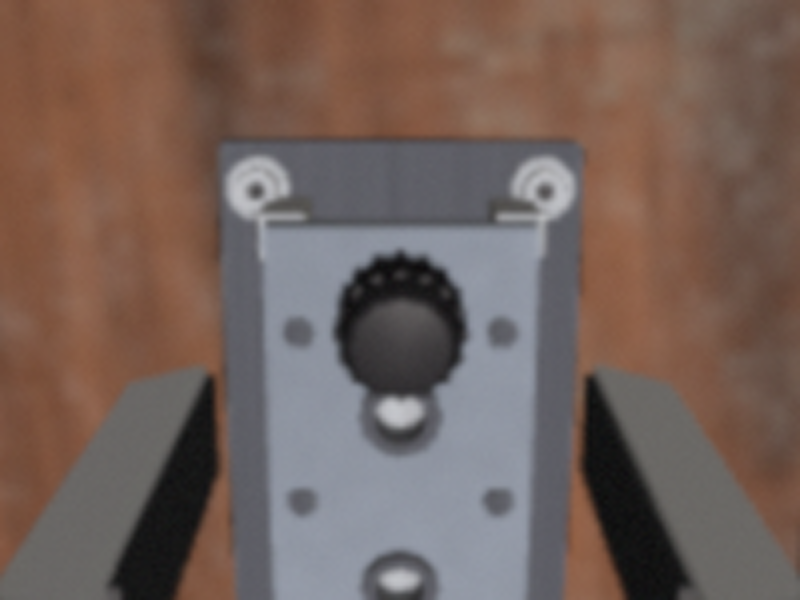

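The knob's top is at crop (400,342), midway between the fingers.

Run:
```python
from h import *
import pickle
c,o=pickle.load(open("w6.pkl","rb"))
p=wpw(c,o,*full(400,341,4,220,130),.091);print(p,go(get_obs(),[p[0],p[1],.078]))
```

```text
[0.57634965 0.10862436 0.091     ] [ 2.06e-02 -2.90e-03  2.44e-01 -0.00e+00  0.00e+00 -1.00e-04]
```

Call:
play_rows(
  motion=[
    [[0.01,-0.002,0.06,0,0,0,0.2],[0.01,-0.002,0.14,0,0,0,0.2],[0.01,-0.002,0.2,0,0,0,0.2],[0.01,-0.002,0.24,0,0,0,0.2],[0.01,-0.002,0.244,0,0,0,0],[0.01,-0.002,0.244,0,0,0,-0.2],[0.01,-0.002,0.244,0,0,0,-1],[0.01,-0.002,0.244,0,0,0,-1],[0.01,-0.002,0.244,0,0,0,-1],[0.01,-0.002,0.244,0,0,0,-1]],
  ],
  grip_force=20,
)

```text
time_s: 15.0
ee_pos: [0.577, 0.1071, 0.0786]
eef_rot: [3.139, -0.0, 1.499]
force: [5.6, -0.4, 0.4]
grip_width: 0.0222
grip_force: 20.0
```

Run:
```python
from h import *
o=get_obs();print(o["time_s"],o["ee_pos"],o["eef_rot"],o["grip_width"],o["grip_force"],o["force"])
th=-.0728
print(go(o,o["ee_pos"]+.11*np.array([np.sin(th),-np.cos(th),0])))
```

```text
15.0 [0.57704054 0.10712852 0.0785676 ] [ 3.13935794e+00 -3.77778402e-04  1.49854435e+00] 0.022212562295451533 19.999895181390457 [ 5.55851717 -0.38581548  0.44729548]
[-4.4e-01 -2.0e-04 -2.0e-04  4.0e-04 -1.0e-04  1.0e-04]
```

Call:
play_rows(
  motion=[
    [[-0.03,0.001,0,0,0,0,-1],[-0.07,0.001,0,0,0,0,-1],[-0.12,0.001,0,0,0,0,-1],[-0.17,0.001,0,0,0,0,-1],[-0.22,0.001,0,0,0,0,-1],[-0.27,0.001,0,0,0,0,-1],[-0.32,0.001,0,0,0,0,-1],[-0.36,0.001,0,0,0,0,-1],[-0.39,0.001,0,0,0,0,-1],[-0.4,0.001,0,0,0,0,-1]],
  ],
)

```text
time_s: 16.0
ee_pos: [0.5694, 0.006, 0.0785]
eef_rot: [3.141, -0.0, 1.498]
force: [1.8, 2.7, 6.6]
grip_width: 0.0222
grip_force: 20.0
```

Call:
play_rows(
  motion=[
    [[-0.01,0,0,0,0,0,-1],[-0.02,0,0,0,0,0,-1],[-0.03,0,0,0,0,0,-1],[-0.035,0,0,0,0,0,-1],[-0.04,0,0,0,0,0,-1],[-0.04,0,0,0,0,0,-1]],
  ],
)

```text
time_s: 16.6
ee_pos: [0.5688, -0.0018, 0.0785]
eef_rot: [3.141, -0.003, 1.498]
force: [3.2, 14.5, 6.4]
grip_width: 0.0224
grip_force: 20.0
```

The force has risen to 14.5 N after about 109 mm of travel, so the plate is at its stop. One more small push, then release and retreat.

Call:
play_rows(
  motion=[
    [[-0.004,0,0,0,0,0,-1],[-0.006,0,0,0,0,0,-1],[-0.006,0,0,0,0,0,-1]],
  ],
)

```text
time_s: 16.9
ee_pos: [0.5688, -0.0019, 0.0785]
eef_rot: [3.141, -0.004, 1.499]
force: [4.4, 24.9, 6.7]
grip_width: 0.0224
grip_force: 20.0
```

Call:
play_rows(
  motion=[
    [[0,0,0,0,0,0,-0.4],[0,0,0,0,0,0,-0.2],[0,0,0,0,0,0,0],[0,0,0,0,0,0,0.1],[0,0,0,0,0,0,0.1]],
  ],
)

```text
time_s: 17.4
ee_pos: [0.5683, -0.0044, 0.0778]
eef_rot: [-3.141, 0.0, 1.498]
force: [0.6, 0.1, 0.5]
grip_width: 0.0514
grip_force: 0.0
```

Call:
play_rows(
  motion=[
    [[0,0,-0.06,0,0,0,0.1],[0,0,-0.2,0,0,0,0.1],[0,0,-0.35,0,0,0,0.1],[-0.4,0,-0.4,0,0,0,0.1],[-0.6,0,-0.4,0,0,0,0.1],[-0.6,0,-0.4,0,0,0,0.1],[-0.6,0,-0.4,0,0,0,0.1],[-0.6,0,-0.4,0,0,0,0.1]],
  ],
)

```text
time_s: 18.2
ee_pos: [0.5575, -0.1545, 0.1788]
eef_rot: [3.141, 0.0, 1.497]
force: [0.2, -0.5, -1.5]
grip_width: 0.0517
grip_force: 0.0
```

Run:
```python
from h import *
o=get_obs();c=camera("wrist");print(o["time_s"],o["ee_pos"],o["joint_vel"].round(3))
f=c["frame"][:,:,::-1]
cv2.imwrite("pics/w7.png",cv2.resize(f[10:250,220:420],None,fx=2.5,fy=2.5,interpolation=cv2.INTER_CUBIC))
import pickle;pickle.dump((c,o),open("w7.pkl","wb"))
```

```text
18.2 [ 0.55753103 -0.15449307  0.17882919] [ 0.045 -0.001  0.013  0.003 -0.004  0.009]
```

View pics/w7.png

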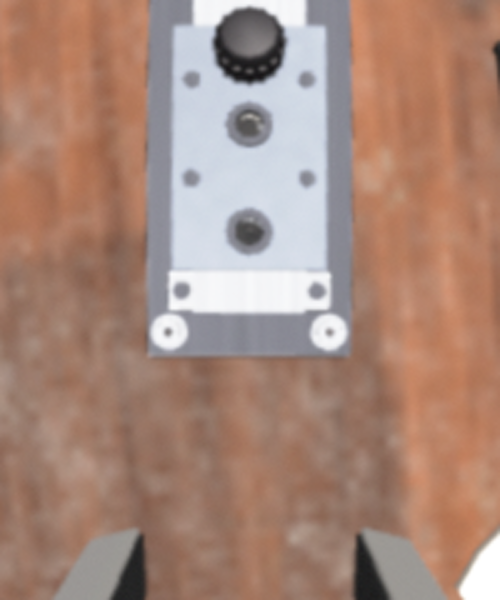

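The plate is against the end stops, whose edge is at (250,270). The ferrules show dark through both bushes at (249,126) and (249,231). The arm is clear, so I'm handing in.

```bash
python3 -c "
from station import workorder
print(workorder.hand_in())"
```

```text
the job is handed in; nothing more can be done
None
```

Both ferrules are seated upright in their nests, the bush plate was pushed home against its end stop, and the job was handed in at about 18 s of the 51 s allowed; the hand-in returned no verdict.

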